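Lock the shortest dive torch

TASK

Three dive torches stand lens-down in the grey tray. Lock the shortest one for storage: with the fingertips, gently press the switch on its tail all the way down, keep it down for about two seconds or longer, then let it spring back and draw away. Do not lift, push along or tip the torch, do not touch the other two torches, and leave everything else where it is.

Things in the scene. Friction and masses are not known exactly. Their poses are not given: they have to be found in the camera images.
- short_torch: the shortest dive torch, bare aluminium, 105 mm high over its switch, about 260 g, loose, standing upright on its lens end in the grey tray. Head 48 mm across (lowest 30 mm), barrel 32 mm, ridged twist-on tail cap 36 mm across on top. Origin: centre of its underside; z up along its axis
- short_switch_top (a point): centre of the top face of the shortest torch's round black tail switch (20 mm across, standing 12 mm proud of the cap and 4 mm when fully down), 105 mm above the torch's underside; moves with the switch
- short_switch (a joint): the shortest torch's tail switch: travel downwards in m, 0 = up (as it starts), 0.008 = fully down. A spring returns it: it starts to move at 2 N and is fully down, on a hard stop, at 6 N
- middle_torch: the middle-sized dive torch, bare aluminium, 130 mm high over its switch, about 300 g, loose, standing upright on its lens end in the grey tray. Head 48 mm across (lowest 30 mm), barrel 32 mm, ridged twist-on tail cap 36 mm across on top. Origin: centre of its underside; z up along its axis
- middle_switch_top (a point): centre of the top face of the middle-sized torch's round black tail switch (20 mm across, standing 12 mm proud of the cap and 4 mm when fully down), 130 mm above the torch's underside; moves with the switch
- long_torch: the longest dive torch, bare aluminium, 155 mm high over its switch, about 340 g, loose, standing upright on its lens end in the grey tray. Head 48 mm across (lowest 30 mm), barrel 32 mm, ridged twist-on tail cap 36 mm across on top. Origin: centre of its underside; z up along its axis
- long_switch_top (a point): centre of the top face of the longest torch's round black tail switch (20 mm across, standing 12 mm proud of the cap and 4 mm when fully down), 155 mm above the torch's underside; moves with the switch
- grey_tray: grey plastic tray, loose, 260 (x) by 360 (y) by 45 mm high, walls and floor 4 mm thick; the torches stand in it in a loose row along its y, in any order, their axes 90 mm or more apart. Origin: centre of its underside; z up
- whistle: green plastic whistle, about 40 mm long, 16 mm high, lying in the grey tray. Origin: near its middle
- mouthpiece: black silicone mouthpiece, 60 mm wide, 53 mm long, 30 mm high, lying in the grey tray. Origin: underside below its flange
- jar: glass jar with closed metal screw lid, 80 mm across, 112 mm high, on the bench to the robot's right. Origin: centre of its underside
- orange_tray: orange plastic tray, 280 by 200 by 45 mm high, on the bench to the robot's left. Origin: centre of its underside
- spare_cap: loose aluminium torch cap, 36 mm across, 30 mm high, in the orange tray. Origin: centre of its underside
- driver: screwdriver 160 mm long, lying in the orange tray
- mug: white mug, 76 mm across, 90 mm high, on the bench to the robot's right. Origin: centre of its underside
Mind the look-alikes: they are no part of the job. Leave any purple look-alike of the middle_torch alone.

How it is judged:
By the outcome, as a careful person would: the job done as asked, in the order asked, and still so for the second after the job is handed in, with the robot touching nothing.
It also fails if it takes over 29 s, if anything falls off the work surface, if the arm or the gripper's body presses on something with over 40 N, if the wrist force passes 120 N, or if a joint passes its speed limit or range.

ROBOT

A 6-joint arm with a two-finger parallel gripper is mounted at the origin on the work surface. World frame = base frame: x ahead of the robot, y to its left, z up, the work surface at z = 0. Lengths are in m, angles in rad, forces in N, time in s.
With the tool pointing down it reaches from about 0.275 to 0.775 m from the base axis. Payload 14.6 kg.
Tool frame: the origin (TCP) lies at the very end of the fingers, on their centre line; the grasp point (between the pads) lies 19 mm behind it; z points along the fingers, y is the direction in which the jaws open and shut (so a half turn about z gives the same grasp; the last joint's range is limited). The gripper opens to 85 mm and grips with 20 to 120 N. Pads are 22 mm wide; open, the fingers measure 114 mm over their backs; the gripper's body (76 mm by 85 mm) begins 54 mm behind the grasp point. The pads swing forward as they close: fully open they stand 13 mm farther back than shut.
Start: joints at [1.072, 0.263, -0.048, 1.259, 0, 1.415], TCP at [0.177, 0.494, 0.231] pointing down, gripper open.
Joint ranges: [-2.65, 2.65], [-0.89, 1.7], [-1.18, 1.37], [-2.13, 2.11], [-1.35, 1.29], [-3.14, 3.14]. Speed limits (rad/s): [1.89, 1.89, 2.57, 2.79, 3.14, 3.14].

INTERFACE

Orientations are given as a unit quaternion [x, y, z, w].
In Python, from workcell import read_state, get_image, finish_job gives the robot as it stands. The module is installed in compiled form; this text tells all that it offers.
- The arm moves only by the tool send_rows, never from a script. Its argument "commands" is a list of rows, each a list of 7 numbers: the turn, a rotation vector about the tool's x, y, z in degrees, then the shift along the tool's x, y, z in cm, then the closure, from 0 (fully open) to 1 (shut). In form: [[ax, ay, az, tx, ty, tz, grip], ...]. A call has 1 to 5 rows; each row is the pose to reach, as a shift and turn from the pose commanded when the call began, along the tool's axes at that moment; what a row does not reach only later rows make up. A row lasts 1/12 s, in which the tool goes at most 41.7 mm and 7.16 degrees, less where a joint would pass 70% of its speed; a pose out of reach is approached as far as the arm can. A call with a gripper value outside its range is refused whole. The fingers move at their own pace and stop on an object; the grip force is fixed at half the most. Time passes only in rows, so rows that repeat a pose let the fingers close. It gives the time, the measured TCP pose, the force and the opening at its end, in the units of the state.
- read_state(): the state, without advancing time (a new reading comes with each control period).
- get_image(name): name is "scene" or "side" or "wrist"; returns a dict with "frame" (400x640x3 uint8, blue, green, red), "range_z" (400x640 float32, m along the optical axis (not along the pixel's ray), 0 where there is no reading), "K" (3x3 intrinsics, pixels), "camera_from_world" (4x4, takes a point from world to camera coordinates). Camera axes: x right, y down, z forward; pixel columns grow to the right and rows downward; lengths in m; the calibration is good to about 2 mm. A picture is of the moment at which its call begins.
- finish_job(): hands the job in, once; it reports no verdict.
The state is a dict: "clock": time; "q": joint angles; "dq": joint speeds; "effort": joint torques, N m; "tool_pos": TCP position; "orientation": TCP orientation; "contact_force": force on the tool from outside, world axes, zero at the start; "torque": the same for the moment, N m; "opening": opening from 0.0 (shut) to 1.0 (fully open).
Only numpy, scipy, OpenCV 4.12 (cv2) and the standard library are available. Lean on these libraries where they do the work, as an engineer would, in place of code of your own. Each camera call takes 0.05 s, during which the arm holds its last target.

## Working session

There is one attempt and no reset: what is moved stays moved. The work goes in short steps, Python scripts to look and compute and a tool call to move; the robot and the scene stay as the last step left them, time stands still between calls to the robot, and variables do not carry over. Pictures are saved under pics/ and viewed, and the job is handed in when it is done.

Besides the shell and the picture viewer there is one more tool, called after "Emit:" as name([rows], argument=value, ...), one row to a line, values as JSON. send_rows: Moves the arm, as the interface text tells. Its arguments: {"type":"object","properties":{"commands":{"type":"array","items":{"type":"array","items":{"type":"number"}}}},"required":["commands"]}

```bash
mkdir -p pics; python3 - <<'E'
from workcell import read_state, get_image
import cv2, numpy as np
s=read_state()
for k,v in s.items(): print(k,np.round(v,4))
for n in ["scene","side"]:
    d=get_image(n); cv2.imwrite(f"pics/{n}0.png",d["frame"]); np.savez(f"{n}0.npz",**d)
    M=np.linalg.inv(d["camera_from_world"]); print(n,M.round(3).tolist(),d["K"].round(1).tolist())
E
```

```text
clock 0.0
q [ 1.0717  0.2635 -0.049   1.2594 -0.      1.4155]
dq [-0.0004  0.0004  0.0005 -0.0005 -0.0027 -0.0004]
effort [ 7.00000e-04 -6.37616e+01  3.84564e+01  1.38000e-02 -0.00000e+00
  0.00000e+00]
tool_pos [0.1768 0.494  0.2308]
orientation [ 1.711e-01  9.853e-01 -5.000e-04 -2.000e-04]
contact_force [0.0668 0.5284 0.2949]
torque [-0.0207  0.0352 -0.0688]
opening 0.9995
scene [[-0.04, 0.811, -0.584, 1.169], [0.999, 0.037, -0.017, 0.083], [0.007, -0.584, -0.812, 1.021], [0.0, 0.0, 0.0, 1.0]] [[381.6, 0.0, 323.2], [0.0, 381.6, 196.3], [0.0, 0.0, 1.0]]
side [[-0.889, -0.283, 0.361, -0.035], [-0.458, 0.578, -0.675, 1.09], [-0.018, -0.766, -0.643, 1.104], [0.0, 0.0, 0.0, 1.0]] [[434.2, 0.0, 315.4], [0.0, 434.2, 205.9], [0.0, 0.0, 1.0]]
```

View pics/scene0.png

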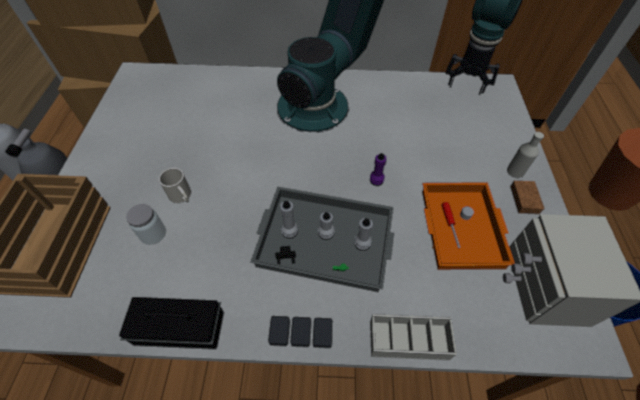

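View pics/side0.png

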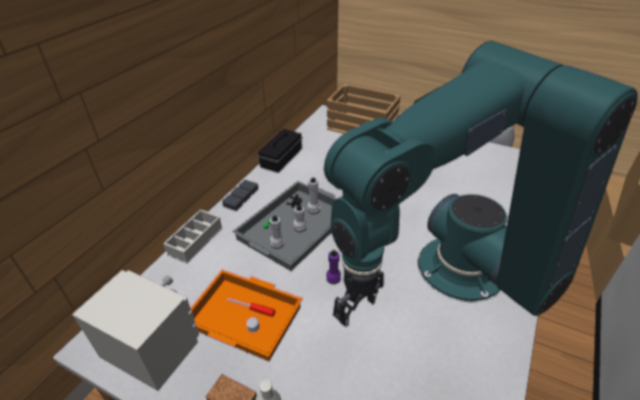

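The scene view shows three torches in the grey tray, at about (288,217), (326,225) and (364,234). The purple look-alike is at (378,168), outside the tray. The middle of the row, (326,225), looks shortest. Next I'll measure heights and check it in a crop.

```bash
cat > h.py <<'E'
import numpy as np, cv2
def ray(d,u,v):
    M=np.linalg.inv(d["camera_from_world"]); r=M[:3,:3]@np.linalg.inv(d["K"])@np.array([u,v,1.]); return M[:3,3],r
def onz(d,u,v,z):
    o,r=ray(d,u,v); return o+r*(z-o[2])/r[2]
def cloud(d):
    h,w=d["range_z"].shape; v,u=np.mgrid[:h,:w]; Z=d["range_z"]; K=d["K"]
    P=np.stack([(u-K[0,2])/K[0,0]*Z,(v-K[1,2])/K[1,1]*Z,Z],-1); M=np.linalg.inv(d["camera_from_world"])
    return P@M[:3,:3].T+M[:3,3]
E
python3 - <<'E'
from h import *
for n,(x0,y0,x1,y1) in {"scene":(245,150,405,295),"side":(230,170,350,290)}.items():
    d=dict(np.load(n+"0.npz")); c=d["frame"][y0:y1,x0:x1]
    cv2.imwrite(f"pics/{n}_crop.png",cv2.resize(c,None,fx=5 if n=="side" else 4,fy=5 if n=="side" else 4,interpolation=cv2.INTER_CUBIC)[:600])
    P=cloud(d); z=P[...,2]; box=(P[...,0]>.3)&(P[...,0]<.75)&(abs(P[...,1])<.35)&(z>.06)&(z<.2)&(d["range_z"]>0)
    m=np.zeros(z.shape,np.uint8); m[y0:y1,x0:x1]=box[y0:y1,x0:x1]
    k,l,st,_=cv2.connectedComponentsWithStats(m)
    for i in range(1,k):
        if st[i,4]<15: continue
        q=P[l==i]; q0=q[q[:,2]>q[:,2].max()-.008]; print(n,st[i],"zmax",q[:,2].max().round(4),"top mean",q0.mean(0).round(4),len(q0),"all",q.mean(0).round(3))
E
```

```text
scene [374 153  13  21 200] zmax 0.1334 top mean [0.3631 0.2395 0.1293] 27 all [0.371 0.238 0.103]
scene [280 201  15  27 289] zmax 0.1616 top mean [ 0.579  -0.0353  0.1584] 38 all [ 0.587 -0.034  0.123]
scene [320 212  13  17 173] zmax 0.1106 top mean [0.5784 0.0755 0.108 ] 38 all [0.584 0.075 0.093]
scene [359 218  14  22 242] zmax 0.137 top mean [0.6103 0.185  0.1336] 39 all [0.617 0.184 0.108]
side [308 177  11  26 215] zmax 0.1658 top mean [ 0.5761 -0.0372  0.1612] 13 all [ 0.572 -0.03   0.118]
side [294 205  11  16 133] zmax 0.1143 top mean [0.575  0.0738 0.1109] 17 all [0.572 0.08  0.09 ]
side [270 215  11  22 189] zmax 0.1385 top mean [0.6067 0.1831 0.1344] 22 all [0.602 0.191 0.105]
side [328 249  12  23 212] zmax 0.1333 top mean [0.3607 0.2373 0.1304] 28 all [0.358 0.245 0.103]
```

View pics/scene_crop.png

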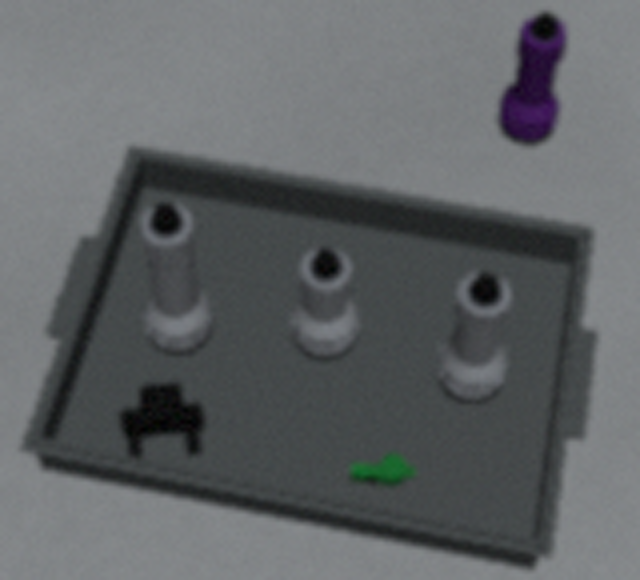

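View pics/side_crop.png

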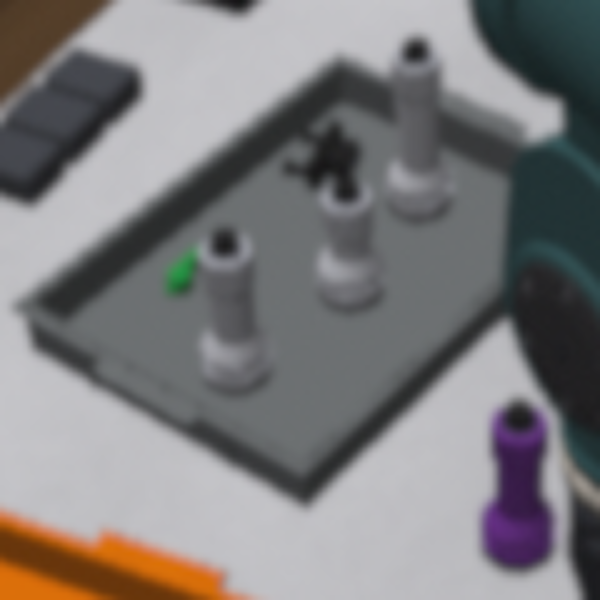

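The crops confirm it. The short torch is the middle one in the row, at scene (326,225) / side (299,213), with its black switch at scene ~(326,216). Measured tops:

| Torch | Measured top z (m) | Scene pixel |
|---|---|---|
| Short (target) | ~0.111 | (326,225) |
| Middle | ~0.137 | (364,234) |
| Long | ~0.162 | (288,217) |
| Purple look-alike (leave alone) | 0.133 | (378,168) |

I'll move above the target at the present height, closing the gripper on the way.

Emit:
send_rows([
  [0, 0, 0, -1.8, -0.9, 0, 1],
  [0, 0, 0, -5, -2.5, 0, 1],
  [0, 0, 0, -8.6, -4.3, 0, 1],
  [0, 0, 0, -12.2, -6.1, 0, 1],
  [0, 0, 0, -15.8, -7.9, 0, 1],
])

```text
clock: 0.52
tool_pos: [0.2997, 0.3652, 0.2311]
orientation: [0.171, 0.985, -0.0, -0.0]
contact_force: [0.2, 1.3, 0.5]
opening: 0.297
```

Emit:
send_rows([
  [0, 0, 0, -3.6, -1.8, 0, 1],
  [0, 0, 0, -7.2, -3.6, 0, 1],
  [0, 0, 0, -10.8, -5.4, 0, 1],
  [0, 0, 0, -14.4, -7.2, 0, 1],
  [0, 0, 0, -18, -9, 0, 1],
])

```text
clock: 0.93
tool_pos: [0.4391, 0.2194, 0.2312]
orientation: [0.171, 0.985, -0.0, -0.0]
contact_force: [-0.2, 1.7, 0.9]
opening: 0.002
```

Emit:
send_rows([
  [0, 0, 0, -3.6, -1.8, 0, 1],
  [0, 0, 0, -7.2, -3.6, 0, 1],
  [0, 0, 0, -10.5, -5.2, 0, 1],
  [0, 0, 0, -12, -6, 0, 1],
  [0, 0, 0, -12.5, -6.2, 0, 1],
])

```text
clock: 1.35
tool_pos: [0.5366, 0.1183, 0.2305]
orientation: [0.172, 0.985, -0.0, -0.0]
contact_force: [-0.1, 0.7, -0.5]
opening: 0.003
```

```bash
python3 - <<'E'
from workcell import read_state, get_image
from h import *
s=read_state(); print(s["tool_pos"],s["orientation"])
for n in ["wrist","scene"]:
    d=get_image(n); np.savez(n+"1.npz",**d); cv2.imwrite(f"pics/{n}1.png",d["frame"])
    print(n, np.linalg.inv(d["camera_from_world"]).round(3).tolist())
E
```

```text
[0.53662353 0.11834618 0.23050433] [ 1.72495640e-01  9.85010179e-01 -2.69177601e-04 -3.58565604e-04]
wrist [[0.339, 0.903, 0.264, 0.469], [0.941, -0.325, -0.097, 0.142], [-0.002, 0.281, -0.96, 0.373], [0.0, 0.0, 0.0, 1.0]]
scene [[-0.04, 0.811, -0.584, 1.169], [0.999, 0.037, -0.017, 0.083], [0.007, -0.584, -0.812, 1.021], [0.0, 0.0, 0.0, 1.0]]
```

View pics/wrist1.png

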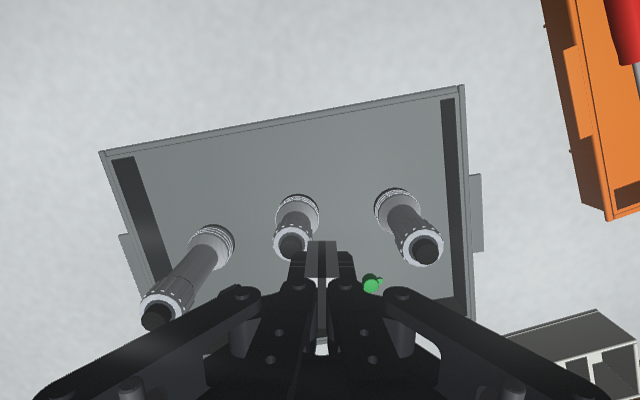

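```bash
python3 - <<'E'
from h import *
from scipy.spatial.transform import Rotation as R
d=dict(np.load("wrist1.npz")); f=d["frame"]; g=cv2.cvtColor(f,cv2.COLOR_BGR2GRAY); P=cloud(d)
print("K",d["K"].round(1).tolist())
for nm,(x0,y0,x1,y1),zt in [("short",(274,225,306,258),.109),("mid",(405,230,445,268),.134),("long",(135,295,180,335),.159)]:
    m=np.zeros(g.shape,np.uint8); m[y0:y1,x0:x1]=(g[y0:y1,x0:x1]<70)
    if nm=="short": m[:, 306:]=0
    k,l,st,c=cv2.connectedComponentsWithStats(m); i=1+np.argmax(st[1:,4])
    cn,_=cv2.findContours((l==i).astype(np.uint8),0,2); cc,r=cv2.minEnclosingCircle(cn[0])
    q=P[l==i]; q=q[q[:,2]>np.percentile(q[:,2],60)]
    print(nm,st[i],np.round(c[i],1),np.round(cc,1),round(r,1),"ray",onz(d,*cc,zt).round(4),"depth",np.median(P[l==i],0).round(4),"zmax",P[l==i][:,2].max().round(4))
# gripper extents in tool frame
T=np.array([.5366,.1183,.2305]); Rm=R.from_quat([.1725,.985,-.0003,-.0004]).as_matrix()
m=(d["range_z"]>0)&(P[...,2]>.2); Q=(P[m]-T)@Rm
for a in range(-10,120,10):
    s=Q[(-Q[:,2]*1000>=a)&(-Q[:,2]*1000<a+10)]
    if len(s): print("behind tip",a,"x",s[:,0].min().round(3),s[:,0].max().round(3),"y",s[:,1].min().round(3),s[:,1].max().round(3))
cv2.imwrite("pics/wcrop.png",cv2.resize(f[170:350,120:460],None,fx=2.3,fy=2.3,interpolation=cv2.INTER_CUBIC))
E
```

```text
K [[320.8, 0.0, 321.4], [0.0, 320.8, 199.7], [0.0, 0.0, 1.0]]
short [280 236  26  22 435] [291.9 247.6] [293.7 248.3] 14.2 ray [0.5762 0.0769 0.109 ] depth [0.5718 0.0764 0.1086] zmax 0.373
mid [412 238  27  27 533] [424.7 250.9] [424.5 251.5] 13.7 ray [0.6047 0.1823 0.134 ] depth [0.6048 0.1828 0.1332] zmax 0.373
long [141 303  39  32 935] [160.1 320.4] [161.6 322.4] 20.9 ray [ 0.5799 -0.0311  0.159 ] depth [ 0.5699 -0.0295  0.159 ] zmax 0.373
behind tip 0 x 0.006 0.012 y -0.014 0.013
behind tip 10 x 0.006 0.012 y -0.014 0.013
behind tip 20 x 0.006 0.012 y -0.014 0.013
behind tip 30 x -0.011 0.013 y -0.017 0.016
behind tip 40 x -0.012 0.014 y -0.034 0.033
behind tip 50 x -0.01 0.014 y -0.042 0.041
behind tip 60 x -0.009 0.018 y -0.05 0.049
behind tip 70 x -0.008 0.018 y -0.058 0.058
behind tip 80 x 0.003 0.019 y -0.063 0.062
behind tip 90 x 0.013 0.021 y -0.057 0.056
```

View pics/wcrop.png

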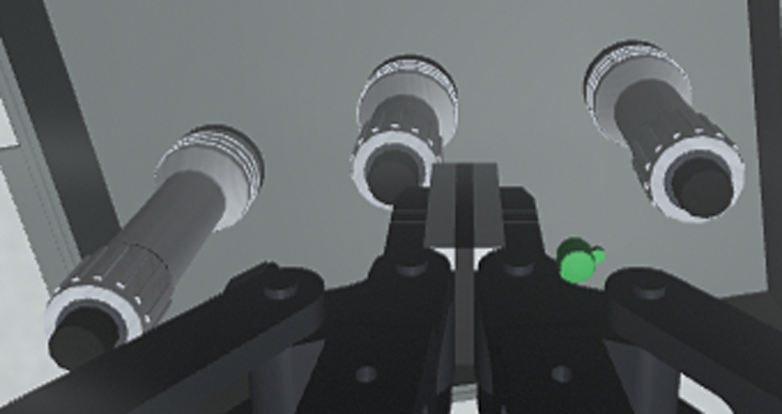

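The wrist view shows the short torch's switch at (292,246), just left of the closed fingertips at (322,260). The three cameras put its centre at about (0.576, 0.0755), top z about 0.109. I'll line up above it, then descend most of the way.

Emit:
send_rows([
  [0, 0, 0, -2, -1, 0, 1],
  [0, 0, 0, -4.2, -2.2, 0, 1],
  [0, 0, 0, -5.2, -2.7, 0, 1],
  [0, 0, 0, -5.2, -2.7, 0, 1],
  [0, 0, 0, -5.2, -2.7, 0, 1],
])

```text
clock: 1.87
tool_pos: [0.5742, 0.0786, 0.2312]
orientation: [0.171, 0.985, 0.0, -0.0]
contact_force: [-1.0, 0.1, -0.1]
opening: -0.0
```

Emit:
send_rows([
  [0, 0, 0, 0, 0, 2.5, 1],
  [0, 0, 0, 0, 0, 5.5, 1],
  [0, 0, 0, 0, 0, 8, 1],
  [0, 0, 0, 0, 0, 9, 1],
  [0, 0, 0, 0, 0, 9, 1],
])

```text
clock: 2.28
tool_pos: [0.5729, 0.0788, 0.1397]
orientation: [0.171, 0.985, -0.0, -0.002]
contact_force: [0.1, -0.7, 1.4]
opening: 0.003
```

```bash
python3 - <<'E'
from workcell import read_state, get_image
from h import *
s=read_state(); print(s["clock"],s["tool_pos"],s["orientation"],s["contact_force"])
ims=[]
for n,(x,y) in {"wrist":(322,255),"scene":(326,210),"side":(299,200)}.items():
    d=get_image(n); np.savez(n+"2.npz",**d)
    h=100 if n=="wrist" else 40
    y0=max(0,y-h);y1=min(400,y+h)
    ims.append(cv2.resize(d["frame"][y0:y1,x-h:x+h],(266,266*(y1-y0)//(2*h)),interpolation=cv2.INTER_CUBIC))
H=max(i.shape[0] for i in ims)
cv2.imwrite("pics/pre.png",np.hstack([cv2.copyMakeBorder(i,0,H-i.shape[0],0,0,0) for i in ims]))
E
```

```text
2.2833 [0.57293578 0.07883352 0.1397307 ] [ 1.70524479e-01  9.85351809e-01 -2.09129212e-04 -1.78091553e-03] [ 0.1392467  -0.71908235  1.41876717]
```

View pics/pre.png

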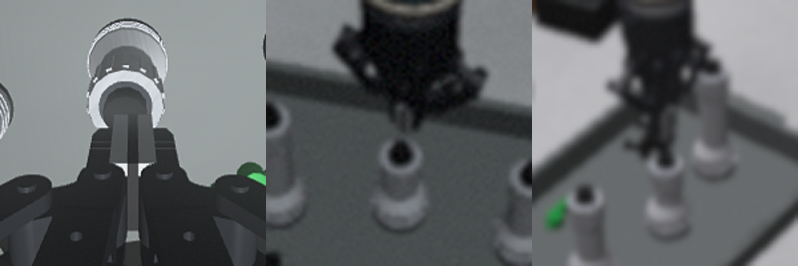

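Left to right, the crops show the wrist, scene and side views. The tips are right above the short torch's switch. In the wrist view the switch is slightly left of the fingers, at full-frame ~(317,232). I'll re-measure for a fine shift.

```bash
python3 - <<'E'
from h import *
d=dict(np.load("wrist2.npz")); f=d["frame"]; P=cloud(d); g=cv2.cvtColor(f,cv2.COLOR_BGR2GRAY)
# cap ring (bright) outer edge & switch: height bands
z=P[...,2]; ok=(d["range_z"]>0)&(abs(P[...,0]-.576)<.04)&(abs(P[...,1]-.0765)<.04)
for lo,hi in [(.103,.116),(.09,.102)]:
    m=ok&(z>lo)&(z<hi); q=P[m]; v,u=np.nonzero(m)
    print(lo,len(q),"z",np.median(q[:,2]).round(4),"min",q[:,:2].min(0).round(4),"max",q[:,:2].max(0).round(4))
    for C in [(q[:,:2])]:
        h=cv2.convexHull((C*1e4).astype(np.float32)); print(" circ",np.array(cv2.minEnclosingCircle(h)[0])/1e4,cv2.minEnclosingCircle(h)[1]/10)
# fit circle to cap upper rim pts
from scipy.optimize import least_squares
m=ok&(z>.094)&(z<.1005); q=P[m][:,:2]; c0=np.array([.576,.0765])
a=np.arctan2(*(q-c0).T[::-1]); B=np.round(a/.2).astype(int)
r=np.linalg.norm(q-c0,axis=1); E=np.array([q[B==b][np.argmax(r[B==b])] for b in set(B)]); print(len(E), sorted(set(B)))
s=least_squares(lambda p:np.linalg.norm(E-p,axis=1)-.018,c0,loss="soft_l1",f_scale=.001); print("cap fit",s.x.round(4),np.abs(s.fun).mean())
cv2.imwrite("pics/wz.png",cv2.resize(f[180:300,240:400],None,fx=4.9,fy=4.9,interpolation=cv2.INTER_CUBIC))
E
```

```text
0.103 527 z 0.1085 min [0.5663 0.0634] max [0.5796 0.0833]
 circ [0.57596084 0.07335248] 10.004045867919922
0.09 1458 z 0.0968 min [0.5574 0.0549] max [0.5928 0.0921]
 circ [0.57612002 0.07349161] 18.911416625976564
26 [np.int64(-16), np.int64(-15), np.int64(-14), np.int64(-13), np.int64(-12), np.int64(-11), np.int64(-10), np.int64(-9), np.int64(-8), np.int64(-7), np.int64(-6), np.int64(2), np.int64(3), np.int64(4), np.int64(5), np.int64(6), np.int64(7), np.int64(8), np.int64(9), np.int64(10), np.int64(11), np.int64(12), np.int64(13), np.int64(14), np.int64(15), np.int64(16)]
cap fit [0.5764 0.0733] 0.0003159885385127529
```

View pics/wz.png

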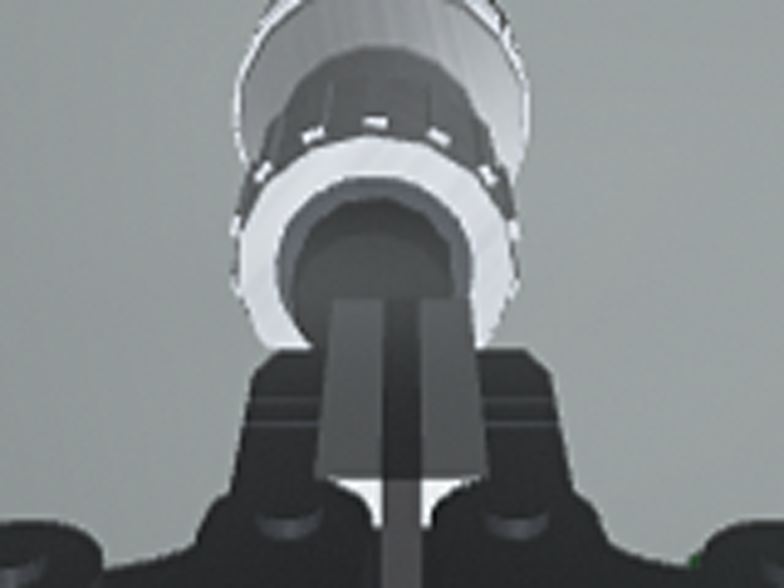

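The switch fits to (0.576, 0.0735), z 0.1085. I'll shift by about 5 and 4 mm, then come down to roughly 5 mm above it.

Emit:
send_rows([
  [0, 0, 0, -0.5, -0.4, 0, 1],
  [0, 0, 0, -0.5, -0.4, 0.8, 1],
  [0, 0, 0, -0.5, -0.4, 1.8, 1],
  [0, 0, 0, -0.5, -0.4, 2.4, 1],
  [0, 0, 0, -0.5, -0.4, 2.4, 1],
])

```text
clock: 2.85
tool_pos: [0.5773, 0.0723, 0.1155]
orientation: [0.171, 0.985, -0.0, -0.001]
contact_force: [0.0, -0.9, -0.4]
opening: 0.001
```

Emit:
send_rows([
  [0, 0, 0, 0, 0, 0.1, 1],
  [0, 0, 0, 0, 0, 0.2, 1],
  [0, 0, 0, 0, 0, 0.3, 1],
  [0, 0, 0, 0, 0, 0.4, 1],
  [0, 0, 0, 0, 0, 0.4, 1],
])

```text
clock: 3.27
tool_pos: [0.5782, 0.0724, 0.1133]
orientation: [0.171, 0.985, 0.0, 0.0]
contact_force: [-0.4, -0.8, 0.0]
opening: -0.003
```

```bash
python3 - <<'E'
from workcell import read_state
s=read_state(); print({k:np.round(v,4) for k,v in s.items() if k in("tool_pos","contact_force","torque","clock")}) if 0 else print(s["tool_pos"],s["contact_force"],s["torque"])
E
```

```text
[0.57821676 0.0723586  0.11325772] [-0.36800262 -0.75696458  0.00712389] [-0.0054366   0.06685402 -0.0348818 ]
```

Emit:
send_rows([
  [0, 0, 0, 0, 0, 0.1, 1],
  [0, 0, 0, 0, 0, 0.2, 1],
  [0, 0, 0, 0, 0, 0.3, 1],
  [0, 0, 0, 0, 0, 0.4, 1],
  [0, 0, 0, 0, 0, 0.5, 1],
])

```text
clock: 3.68
tool_pos: [0.5783, 0.0723, 0.1083]
orientation: [0.171, 0.985, 0.0, 0.0]
contact_force: [0.8, -0.3, 2.8]
opening: 0.001
```

Emit:
send_rows([
  [0, 0, 0, 0, 0, 0.1, 1],
  [0, 0, 0, 0, 0, 0.2, 1],
  [0, 0, 0, 0, 0, 0.2, 1],
])

```text
clock: 3.93
tool_pos: [0.5783, 0.0723, 0.1062]
orientation: [0.171, 0.985, -0.0, 0.0]
contact_force: [-0.2, 0.5, 2.9]
opening: -0.001
```

Contact was near z 0.109, and the spring is now taking load. I'll keep going slowly.

Emit:
send_rows([
  [0, 0, 0, 0, 0, 0.1, 1],
  [0, 0, 0, 0, 0, 0.2, 1],
  [0, 0, 0, 0, 0, 0.3, 1],
  [0, 0, 0, 0, 0, 0.3, 1],
])

```text
clock: 4.27
tool_pos: [0.5783, 0.0723, 0.1032]
orientation: [0.171, 0.985, 0.0, 0.0]
contact_force: [-0.6, -0.1, 4.5]
opening: -0.002
```

Emit:
send_rows([
  [0, 0, 0, 0, 0, 0.1, 1],
  [0, 0, 0, 0, 0, 0.15, 1],
  [0, 0, 0, 0, 0, 0.2, 1],
  [0, 0, 0, 0, 0, 0.2, 1],
])

```text
clock: 4.6
tool_pos: [0.5783, 0.0723, 0.1014]
orientation: [0.171, 0.985, 0.0, 0.0]
contact_force: [-0.6, -0.4, 6.0]
opening: 0.004
```

Emit:
send_rows([
  [0, 0, 0, 0, 0, 0.05, 1],
  [0, 0, 0, 0, 0, 0.05, 1],
])

```text
clock: 4.77
tool_pos: [0.5784, 0.0723, 0.101]
orientation: [0.171, 0.985, 0.0, 0.0]
contact_force: [-1.6, 0.6, 6.4]
opening: 0.001
```

Emit:
send_rows([
  [0, 0, 0, 0, 0, 0.05, 1],
  [0, 0, 0, 0, 0, 0.05, 1],
])

```text
clock: 4.93
tool_pos: [0.5786, 0.0723, 0.101]
orientation: [0.171, 0.985, 0.0, 0.001]
contact_force: [-1.8, -0.2, 11.1]
opening: -0.003
```

The hard stop is reached: z stays at 0.101 while the force jumps to 11 N. I'll hold for about 2.5–3 s.

Emit:
send_rows([
  [0, 0, 0, 0, 0, 0, 1],
  [0, 0, 0, 0, 0, 0, 1],
  [0, 0, 0, 0, 0, 0, 1],
  [0, 0, 0, 0, 0, 0, 1],
  [0, 0, 0, 0, 0, 0, 1],
])

```text
clock: 5.35
tool_pos: [0.5785, 0.0723, 0.101]
orientation: [0.171, 0.985, 0.0, 0.001]
contact_force: [-2.5, 0.5, 11.5]
opening: -0.0
```

Emit:
send_rows([
  [0, 0, 0, 0, 0, 0, 1],
  [0, 0, 0, 0, 0, 0, 1],
  [0, 0, 0, 0, 0, 0, 1],
  [0, 0, 0, 0, 0, 0, 1],
  [0, 0, 0, 0, 0, 0, 1],
])

```text
clock: 5.77
tool_pos: [0.5785, 0.0723, 0.101]
orientation: [0.171, 0.985, 0.0, 0.001]
contact_force: [-2.3, -0.1, 11.4]
opening: 0.002
```

Emit:
send_rows([
  [0, 0, 0, 0, 0, 0, 1],
  [0, 0, 0, 0, 0, 0, 1],
  [0, 0, 0, 0, 0, 0, 1],
  [0, 0, 0, 0, 0, 0, 1],
  [0, 0, 0, 0, 0, 0, 1],
])

```text
clock: 6.18
tool_pos: [0.5785, 0.0723, 0.101]
orientation: [0.171, 0.985, 0.0, 0.001]
contact_force: [-1.7, 0.3, 11.6]
opening: -0.003
```

```bash
python3 - <<'E'
from workcell import read_state, get_image
from h import *
s=read_state(); print(s["clock"],s["tool_pos"],s["contact_force"],s["torque"])
d=get_image("wrist"); cv2.imwrite("pics/press.png",cv2.resize(d["frame"][150:330,200:440],None,fx=3.2,fy=3.2,interpolation=cv2.INTER_CUBIC))
E
```

```text
6.1833 [0.57854063 0.07232248 0.10095555] [-1.67577123  0.2639204  11.63051385] [0.0379469  0.53085689 0.00684345]
```

View pics/press.png

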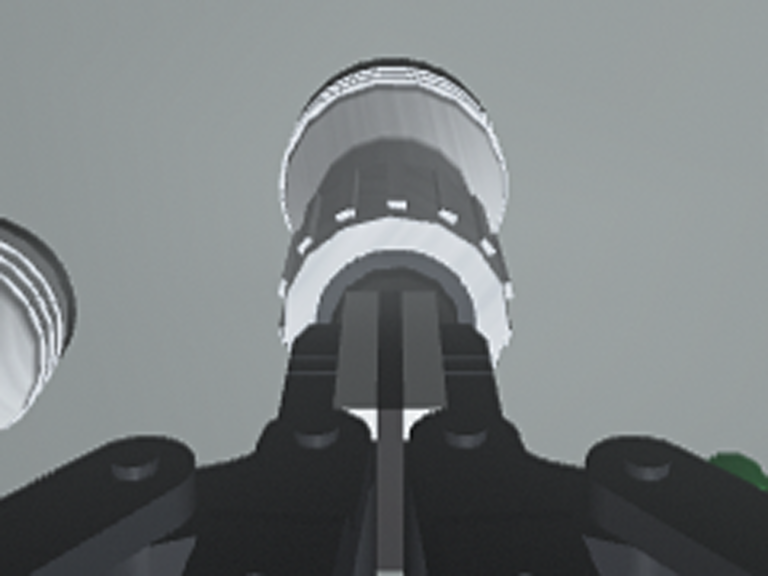

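Emit:
send_rows([
  [0, 0, 0, 0, 0, 0, 1],
  [0, 0, 0, 0, 0, 0, 1],
  [0, 0, 0, 0, 0, 0, 1],
  [0, 0, 0, 0, 0, 0, 1],
  [0, 0, 0, 0, 0, 0, 1],
])

```text
clock: 6.65
tool_pos: [0.5785, 0.0723, 0.1009]
orientation: [0.171, 0.985, 0.0, 0.001]
contact_force: [-1.4, -0.0, 12.0]
opening: 0.003
```

Emit:
send_rows([
  [0, 0, 0, 0, 0, 0, 1],
  [0, 0, 0, 0, 0, 0, 1],
  [0, 0, 0, 0, 0, 0, 1],
  [0, 0, 0, 0, 0, 0, 1],
  [0, 0, 0, 0, 0, 0, 1],
])

```text
clock: 7.07
tool_pos: [0.5785, 0.0724, 0.101]
orientation: [0.171, 0.985, 0.0, 0.001]
contact_force: [-1.6, 0.2, 11.8]
opening: 0.008
```

Emit:
send_rows([
  [0, 0, 0, 0, 0, 0, 1],
  [0, 0, 0, 0, 0, 0, 1],
  [0, 0, 0, 0, 0, 0, 1],
  [0, 0, 0, 0, 0, 0, 1],
  [0, 0, 0, 0, 0, 0, 1],
])

```text
clock: 7.48
tool_pos: [0.5785, 0.0723, 0.101]
orientation: [0.171, 0.985, 0.0, 0.001]
contact_force: [-2.6, -0.5, 11.9]
opening: -0.003
```

In the wrist picture the tips are centred on the switch, at crop ~(390,290), and the torch is upright. The switch has been held down for 2.5 s, from 4.9 to 7.5 s on the clock. Now I'll release slowly, straight up.

Emit:
send_rows([
  [0, 0, 0, 0, 0, -0.15, 1],
  [0, 0, 0, 0, 0, -0.35, 1],
  [0, 0, 0, 0, 0, -0.55, 1],
  [0, 0, 0, 0, 0, -0.8, 1],
  [0, 0, 0, 0, 0, -1.1, 1],
])

```text
clock: 7.9
tool_pos: [0.5781, 0.0723, 0.1113]
orientation: [0.171, 0.985, -0.0, -0.0]
contact_force: [0.0, -0.2, 1.2]
opening: -0.001
```

Emit:
send_rows([
  [0, 0, 0, 0, 0, -1, 1],
  [0, 0, 0, 0, 0, -3, 1],
  [0, 0, 0, 0, 0, -6, 1],
  [0, 0, 0, 0, 0, -9, 1],
  [0, 0, 0, 0, 0, -11, 1],
])

```text
clock: 8.32
tool_pos: [0.5784, 0.0723, 0.2245]
orientation: [0.171, 0.985, 0.0, 0.001]
contact_force: [0.6, -0.7, -0.2]
opening: 0.001
```

Emit:
send_rows([
  [0, 0, 0, 2, 1, 0, 1],
  [0, 0, 0, 5, 2.5, 0, 1],
  [0, 0, 0, 8, 4, 0, 1],
  [0, 0, 0, 10, 5, 0, 1],
  [0, 0, 0, 10, 5, 0, 1],
])

```text
clock: 8.73
tool_pos: [0.4981, 0.1554, 0.2223]
orientation: [0.17, 0.985, 0.0, -0.0]
contact_force: [1.0, -0.2, -0.2]
opening: 0.001
```

```bash
python3 - <<'E'
from workcell import read_state, get_image
from h import *
s=read_state(); print(s["clock"],s["tool_pos"],s["contact_force"])
for n,(x0,y0,x1,y1) in {"scene":(245,150,405,295),"wrist":(0,0,640,400)}.items():
    d=get_image(n); c=d["frame"][y0:y1,x0:x1]; np.savez(n+"3.npz",**d)
    cv2.imwrite(f"pics/{n}3.png",cv2.resize(c,None,fx=4,fy=4,interpolation=cv2.INTER_CUBIC) if n=="scene" else c)
    P=cloud(d); z=P[...,2]
    for nm,c in {"long":(.579,-.034),"short":(.576,.0745),"mid":(.607,.184)}.items():
        m=(np.hypot(P[...,0]-c[0],P[...,1]-c[1])<.035)&(z>.06)&(z<.18); q=P[m]
        if len(q): t=q[q[:,2]>q[:,2].max()-.008]; print(n,nm,"zmax",q[:,2].max().round(4),t.mean(0).round(4),len(t))
E
```

```text
8.7333 [0.49812835 0.15541018 0.2222962 ] [ 0.95133328 -0.18518815 -0.18304191]
scene long zmax 0.1615 [ 0.5792 -0.0352  0.1585] 38
scene short zmax 0.1128 [0.5779 0.0754 0.1087] 34
scene mid zmax 0.137 [0.6097 0.1851 0.1332] 38
wrist long zmax 0.1382 [ 0.5592 -0.0394  0.133 ] 41
wrist short zmax 0.1099 [0.5688 0.0765 0.1064] 102
wrist mid zmax 0.1226 [0.5933 0.1848 0.1189] 246
```

View pics/scene3.png

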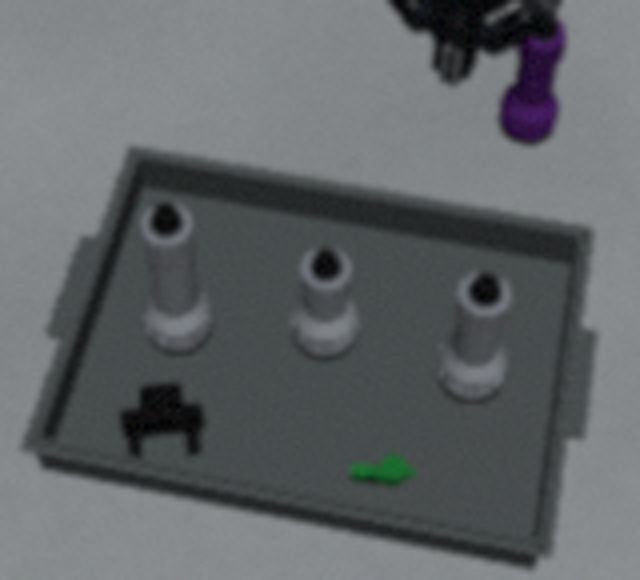

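View pics/wrist3.png

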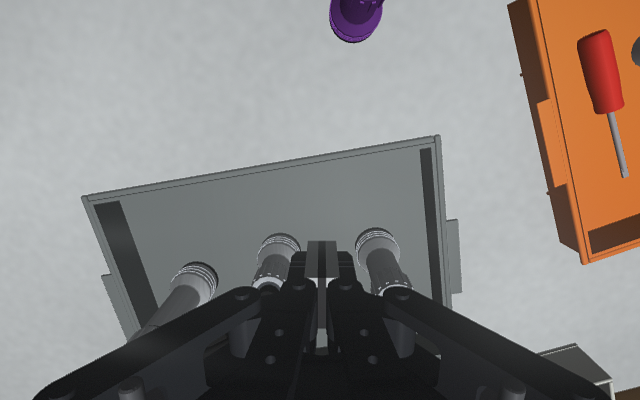

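The scene crop shows all three torches standing where they were, with the short one's switch at crop (326,265), as before. The switch is back up (measured top 0.1087 against 0.108 before) and the arm is clear. Handing in.

```bash
python3 -c "
from workcell import finish_job
print(finish_job())"
```

```text
the job is handed in; nothing more can be done
None
```

I pressed the shortest torch's switch fully down with the closed fingertips, held it about 2.5 s, released it slowly straight up and drew the arm away. The job was handed in at about 8.8 s of the 29 s allowed, and no verdict was reported.

- **Press:** The switch met its hard stop at z ≈ 0.101 m. The force held at 11–12 N from 4.9 to 7.5 s and was back to about zero once the tips were clear.
- **Torches:** The final scene view puts each of the three torches within about 0.6 mm of where it started, upright, with the short switch back up at z ≈ 0.109 m. The purple look-alike, whistle, mouthpiece and tray looked unmoved in that view.
- **Disagreements:**
  - The cameras differed by about 2 mm on the switch centre, within their calibration. The measured tip position was also about 2–3 mm off that centre, still well on the 20 mm switch.
  - In the last wrist view the gripper hid most of the torches, so its height readings did not count and I relied on the scene camera.

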